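# Angle a shelf rail past the post into its storage bay

### The job

Put the spare wooden shelf rail away in the dark three-sided bay on the stall counter by pushing it with the fingertips: the post in the bay's mouth leaves too narrow a way for it to go in square, so push one end to angle it in behind the post, then push the other end round until the rail lies flat along the bay's back wall. Slide it flat on the counter all the way, never lift it, and leave the mug, jar and bowl where they stand.

Things in the scene. Friction and masses are not known exactly. Their poses are not given: they have to be found in the camera images.
- rail: loose planed pale-wood shelf rail, a plain square-cut bar 38 mm wide (its x) x 260 mm long (its y) x 24 mm high (z), about 0.18 kg, lying on its broad face on the counter, nearer the robot than the bay. Origin: centre of its underside. Its two ends are alike. It slides on the counter with ordinary friction
- rail_end_a (a point): centre of the rail's end face at its +y end, 12 mm above the rail's underside
- rail_end_b (a point): centre of the rail's end face at its -y end, 12 mm above the rail's underside
- bay: fixed dark three-sided bay without a floor (the counter is its floor): walls 45 mm high and 12 mm thick around an inner space 90 mm deep (its x) by 320 mm long (its y). Origin: centre of that space on the counter. The back wall's inner face is at x = +45 mm, the side walls' inner faces at y = +-160 mm; the side towards the robot (x = -45 mm) is open, the mouth
- post: fixed upright steel stub post, round, 36 mm diameter, 65 mm high, standing in the line of the bay's mouth (40 to 50 mm from the bay's origin towards -x), 90 to 105 mm to the left or to the right of the bay's middle (either may occur). Origin: centre of its foot. A dark disc flush with the counter on the other side of the mouth is only an empty post socket and obstructs nothing
- mug: bystander: white mug, 80 mm across, 85 mm high, with a handle. Origin: centre of its underside
- jar: bystander: amber glass jar, 64 mm across, 100 mm high. Origin: centre of its underside
- bowl: bystander: blue bowl, 110 mm across, 45 mm high. Origin: centre of its underside

How it is judged:
By the outcome, as a careful person would: the job done as asked, in the order asked, and still so for the second after the job is handed in, with the robot touching nothing.
It also fails if it takes over 72 s, if anything falls off the work surface, if the arm or the gripper's body presses on something with over 40 N, if the wrist force passes 120 N, or if a joint passes its speed limit or range.

### The arm

A 6-joint arm with a two-finger parallel gripper is mounted at the origin on the work surface. World frame = base frame: x ahead of the robot, y to its left, z up, the work surface at z = 0. Lengths are in m, angles in rad, forces in N, time in s.
With the tool pointing down it reaches from about 0.375 to 0.925 m from the base axis. Payload 5.7 kg.
Tool frame: the origin (TCP) lies between the finger pads; the fingertips stand 22 mm ahead of it and the grasp point (between the pads) lies 3 mm ahead of it; z points along the fingers, x is the direction in which the jaws open and shut, and the axes are right-handed (so a half turn about z gives the same grasp; the last joint's range is limited). The gripper opens to 85 mm and grips with 20 to 120 N. Pads are 22 mm wide; open, the fingers measure 114 mm over their backs; the gripper's body (76 mm by 85 mm) begins 54 mm behind the grasp point. The pads swing forward as they close: fully open they stand 13 mm farther back than shut.
Start: joints at [-1.28, 0.359, 1.51, -0, 1.272, -0.115], TCP at [0.237, -0.551, 0.253] pointing down, gripper open.
Joint ranges: [-2.97, 2.97], [-1.01, 2.36], [0.21, 2.38], [-0.96, 4.11], [0.2, 2.71], [-2.98, 2.98]. Speed limits (rad/s): [2.39, 2.39, 3.14, 3.14, 3.14, 3.14].

### API

Orientations are given as a 3x3 rotation matrix whose columns are the frame's x, y, z axes.
In Python, from station import ctrl gives the robot as it stands. The module is installed in compiled form; this text tells all that it offers.
- The arm moves only by the tool servo_tool, never from a script. Its argument "series" is text: rows parted by semicolons, each of 7 numbers parted by spaces: the opening, from -1 (shut) to 1 (fully open), then the shift along the tool's x, y, z in cm, then the turn, a rotation vector about the tool's x, y, z in rad. A call has 1 to 8 rows; each row is the pose to reach, as a shift and turn from the pose commanded when the call began, along the tool's axes at that moment; what a row does not reach only later rows make up. A row lasts 1/12 s, in which the tool goes at most 41.7 mm and 7.16 degrees, less where a joint would pass 70% of its speed; a pose out of reach is approached as far as the arm can. A call with a gripper value outside its range is refused whole. The fingers move at their own pace and stop on an object; "newtons" is the grip in N (left out, the last holds). Time passes only in rows, so rows that repeat a pose let the fingers close. It gives the time, the measured TCP pose, the force and the opening at its end, in the units of the state.
- ctrl.observe(): the state, without advancing time (a new reading comes with each control period).
- ctrl.snapshot(name): name is "side" or "top"; returns the picture (420x560x3 uint8, red, green, blue); there is no depth.
- ctrl.camera_params(name): a dict with "fx", "fy", "cx", "cy" (pixels), "R" (3x3) and "t" (3): a world point X has camera coordinates R X + t. Camera axes: x right, y down, z forward; pixel columns grow to the right and rows downward; lengths in m; the calibration is good to about 2 mm. A picture is of the moment at which its call begins. camera_params takes no time and is no camera call.
- ctrl.finish_job(): hands the job in, once; it reports no verdict.
The state is a dict: "time_s": time; "q": joint angles; "dq": joint speeds; "tau": joint torques, N m; "tcp_pos": TCP position; "eef_rot": TCP orientation; "contact_force": force on the tool from outside, world axes, zero at the start; "wrist_torque": the same for the moment, N m; "grip_width": opening from 0.0 (shut) to 1.0 (fully open).
Only numpy, scipy, OpenCV 4.12 (cv2) and the standard library are available. Lean on these libraries where they do the work, as an engineer would, in place of code of your own. Each camera call takes 0.05 s, during which the arm holds its last target. There are 200 camera calls.

## Working session

There is one attempt and no reset: what is moved stays moved. The work goes in short steps, Python scripts to look and compute and a tool call to move; the robot and the scene stay as the last step left them, time stands still between calls to the robot, and variables do not carry over. Pictures are saved under pics/ and viewed, about 8 in all and at most 12, crops included, and the job is handed in when it is done.

Besides the shell and the picture viewer there is one more tool, called as name(argument=value, ...), one argument or row to a line, values as JSON. servo_tool: Moves the arm, as the interface text tells. Its arguments: {"type":"object","properties":{"series":{"type":"string"},"newtons":{"type":"number"}},"required":["series"]}

```bash
mkdir -p pics; cat > h.py <<'E'
import numpy as np, cv2
from station import ctrl
def snap(cam,fn,crop=None,k=1):
    im=ctrl.snapshot(cam)[:,:,::-1].copy()
    cv2.imwrite('pics/raw_'+fn,im)
    if crop: im=im[crop[1]:crop[3],crop[0]:crop[2]]
    if k!=1: im=cv2.resize(im,None,fx=k,fy=k,interpolation=cv2.INTER_CUBIC)
    cv2.imwrite('pics/'+fn,im)
def px2w(cam,u,v,z):
    p=ctrl.camera_params(cam);R=np.array(p['R']);t=np.array(p['t'])
    d=R.T@np.array([(u-p['cx'])/p['fx'],(v-p['cy'])/p['fy'],1]);c=-R.T@t
    return c+d*(z-c[2])/d[2]
def w2px(cam,X):
    p=ctrl.camera_params(cam);c=np.array(p['R'])@np.array(X)+np.array(p['t'])
    return np.array([p['fx']*c[0]/c[2]+p['cx'],p['fy']*c[1]/c[2]+p['cy']])
E
python3 - <<'E'
from h import *
np.set_printoptions(precision=3,suppress=True)
snap('top','t0.png',k=1.4);snap('side','s0.png',k=1.4)
for c in('top','side'):
    p=ctrl.camera_params(c);print(c,p['fx'],-np.array(p['R']).T@p['t'],np.array(p['R']))
o=ctrl.observe();print(o['time_s'],o['tcp_pos'],o['eef_rot'],o['grip_width'])
E
```

```text
top 523.5650606706395 [ 0.363 -0.006  1.272] [[-0.02  -1.    -0.013]
 [-0.988  0.022 -0.155]
 [ 0.155  0.01  -0.988]]
side 494.71945913660477 [0.177 0.746 1.002] [[-0.871 -0.492  0.016]
 [-0.377  0.646 -0.664]
 [ 0.316 -0.584 -0.748]]
0.1 [ 0.237 -0.551  0.253] [[ 0.395 -0.919 -0.001]
 [-0.919 -0.395  0.002]
 [-0.002 -0.    -1.   ]] 1.0009763790507908
```

View pics/t0.png

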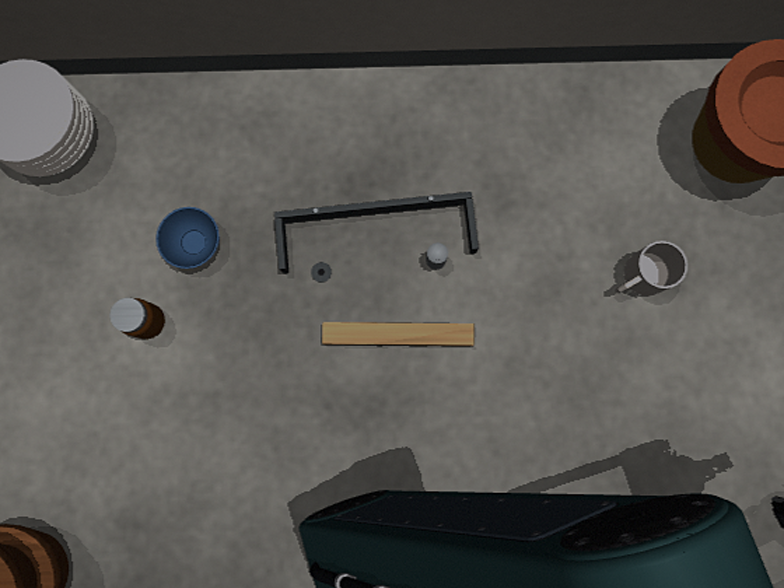

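View pics/s0.png

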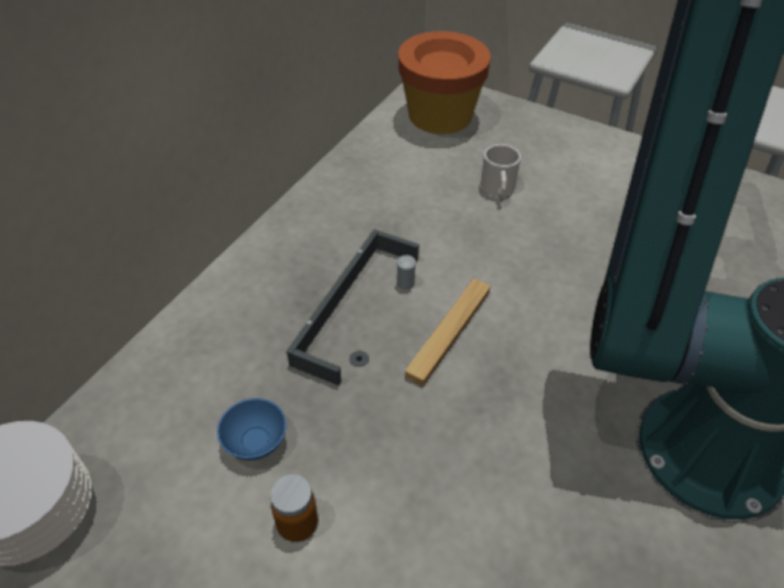

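The top picture shows the bay with its mouth towards the robot. Its top-wall corners are at about (275,213) and (471,193), and the post is at the right (437,250), so towards -y. The rail is at (322-474, 322-346), the bowl and jar are on the left and the mug on the right. I'll enlarge a crop.

```bash
python3 - <<'E'
import cv2
im=cv2.imread('pics/raw_t0.png')[125:260,185:350]
cv2.imwrite('pics/t0c.png',cv2.resize(im,None,fx=4.4,fy=4.4,interpolation=cv2.INTER_CUBIC))
E
```

```text
(no output)
```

View pics/t0c.png

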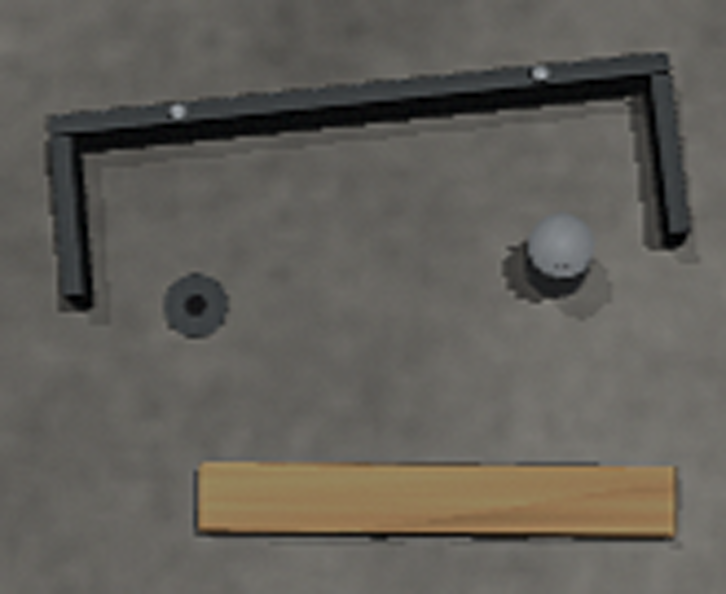

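The crop shows the back wall's outer top corners at (48,118) and (667,54), the post top at (561,246) and the socket at (196,305). The rail top's corners are (199,462), (674,466), (674,535) and (198,531).

```bash
python3 - <<'E'
from h import *
np.set_printoptions(precision=4,suppress=True)
P=lambda a,b,z:px2w('top',(a+.5)/4.4+184.5,(b+.5)/4.4+124.5,z)[:2]
L=P(48,118,.045);Rr=P(667,54,.045);post=P(561,246,.065);soc=P(196,305,0)
print(L,Rr,np.linalg.norm(L-Rr),post,soc)
e=(L-Rr)/np.linalg.norm(L-Rr); ex=np.array([e[1],-e[0]])
th=np.arctan2(ex[1],ex[0])
O=(L+Rr)/2-ex*.057
print('bay O',O,'th',np.degrees(th))
f=lambda p:np.array([(p-O)@ex,(p-O)@e])
print('post bay',f(post),'soc',f(soc))
print('front wall ends',f(P(76,296,.045)),f(P(678,235,.045)))
c=[P(*q,.024) for q in((199,462),(674,466),(674,535),(198,531))]
for q in c: print(q,f(q))
print('rail c',np.mean(c,0),f(np.mean(c,0)),np.linalg.norm(c[0]-c[1]))
E
```

```text
[0.6951 0.2079] [ 0.7233 -0.1331] 0.34217794003910645 [ 0.6128 -0.0706] [0.5971 0.1319]
bay O [0.6524 0.0327] th 4.726125260511391
post bay [-0.048  -0.0997] soc [-0.0469  0.1034]
front wall ends [-0.0438  0.1636] [-0.0446 -0.1649]
[0.5056 0.1281] [-0.1384  0.1071]
[ 0.4978 -0.1306] [-0.1675 -0.15  ]
[ 0.4603 -0.1292] [-0.2048 -0.1455]
[0.4679 0.1288] [-0.1759  0.111 ]
rail c [ 0.4829 -0.0007] [-0.1716 -0.0194] 0.2587475034900852
```

servo_tool(
  series="-1 -23.6 -36.6 8 0 0 -1.164;-1 -23.6 -36.6 8 0 0 -1.164;-1 -23.6 -36.6 8 0 0 -1.164;-1 -23.6 -36.6 8 0 0 -1.164;-1 -23.6 -36.6 8 0 0 -1.164;-1 -23.6 -36.6 8 0 0 -1.164;-1 -23.6 -36.6 8 0 0 -1.164;-1 -23.6 -36.6 8 0 0 -1.164",
  newtons=40,
)

```text
time_s: 0.77
tcp_pos: [0.4204, -0.2773, 0.1926]
eef_rot: [[0.987, -0.158, -0.0], [-0.158, -0.987, 0.0], [-0.0, -0.0, -1.0]]
contact_force: [0.8, -0.8, 0.2]
grip_width: -0.002
```

```bash
cat >> h.py <<'E'
O=np.array([.6524,.0327]);TH=np.radians(4.73)
EX=np.array([np.cos(TH),np.sin(TH)]);EY=np.array([-np.sin(TH),np.cos(TH)])
def bay(p): d=np.array(p)[:2]-O; return np.array([d@EX,d@EY])
def world(b): return O+b[0]*EX+b[1]*EY
def go(xy,z,yaw_deg):  # print shift cm/turn from the present pose, tool pointing down
    o=ctrl.observe();R=np.array(o['eef_rot']);p=np.array(o['tcp_pos'])
    d=R.T@(np.array([*xy,z])-p)*100
    y=np.radians(yaw_deg);T=np.array([[np.cos(y),np.sin(y),0],[np.sin(y),-np.cos(y),0],[0,0,-1]])
    rv=cv2.Rodrigues(R.T@T)[0].ravel()
    print('t',round(o['time_s'],2),'tcp',p.round(4),'bay',bay(p).round(4),'F',np.round(o['contact_force'],1),'shift',d.round(2),'turn',rv.round(3),'g',round(o['grip_width'],2))
E
python3 -c "
from h import *
go((.478,-.19),.06,0)"
```

```text
t 0.77 tcp [ 0.4204 -0.2773  0.1926] bay [-0.2568 -0.2898] F [ 0.8 -0.8  0.2] shift [ 4.31 -9.53 13.26] turn [-0.     0.    -0.159] g -0.0
```

servo_tool(
  series="-1 4.3 -9.5 13.2 0 0 -0.159;-1 4.3 -9.5 13.2 0 0 -0.159;-1 4.3 -9.5 13.2 0 0 -0.159;-1 4.3 -9.5 13.2 0 0 -0.159;-1 4.3 -9.5 13.2 0 0 -0.159;-1 4.3 -9.5 13.2 0 0 -0.159;-1 4.3 -9.5 13.2 0 0 -0.159",
)

```text
time_s: 1.35
tcp_pos: [0.4779, -0.1928, 0.0611]
eef_rot: [[1.0, -0.005, -0.0], [-0.005, -1.0, 0.0], [-0.0, -0.0, -1.0]]
contact_force: [-0.0, 0.1, -0.1]
grip_width: 0.001
```

servo_tool(
  series="-1 0 0 0.6 0 0 0;-1 0 0 1.2 0 0 0;-1 0 0 1.8 0 0 0;-1 0 0 2.4 0 0 0;-1 0 0 2.6 0 0 0;-1 0 0 2.6 0 0 0",
)

```text
time_s: 1.85
tcp_pos: [0.4773, -0.1926, 0.0345]
eef_rot: [[1.0, -0.007, -0.001], [-0.007, -1.0, 0.001], [-0.001, -0.001, -1.0]]
contact_force: [0.4, -0.3, 0.3]
grip_width: -0.002
```

```bash
python3 -c "
from h import *
go((.479,-.16),.032,0);snap('side','s1.png',(200,150,480,360),2.8)"
```

```text
t 1.85 tcp [ 0.4773 -0.1926  0.0345] bay [-0.1931 -0.2101] F [ 0.4 -0.3  0.3] shift [ 0.15 -3.27  0.25] turn [-0.001  0.001 -0.007] g -0.0
```

View pics/s1.png

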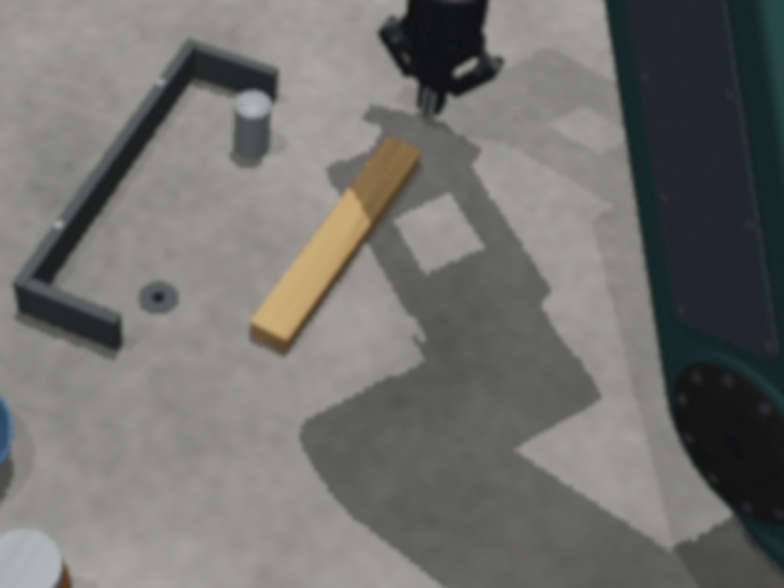

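The side crop shows the shut fingertips (428,112) just beyond the rail's near end (400,145), with nothing touching. I'll push the end face to shift the rail left, so that the end can later pass the post.

servo_tool(
  series="-1 0.2 -3 0 0 0 -0.007;-1 0.2 -4.5 0 0 0 -0.007;-1 0.2 -6 0 0 0 -0.007;-1 0.3 -7.2 0 0 0 -0.007;-1 0.3 -8.4 0 0 0 -0.007;-1 0.3 -9.6 0 0 0 -0.007;-1 0.3 -10.8 0 0 0 -0.007;-1 0.4 -12 0 0 0 -0.007",
)

```text
time_s: 2.57
tcp_pos: [0.4827, -0.0718, 0.0352]
eef_rot: [[1.0, 0.001, 0.0], [0.001, -1.0, -0.0], [0.0, 0.0, -1.0]]
contact_force: [-0.3, -0.9, 0.6]
grip_width: -0.004
```

servo_tool(
  series="-1 0 1.5 0 0 0 0;-1 0 2.5 0 0 0 0;-1 -2 3 0 0 0 0;-1 -5 3 0 0 0 0;-1 -6.5 3 0 0 0 0;-1 -6.5 3 0 0 0 0",
)

```text
time_s: 3.07
tcp_pos: [0.4126, -0.1015, 0.0346]
eef_rot: [[1.0, -0.001, -0.006], [-0.001, -1.0, 0.003], [-0.006, -0.003, -1.0]]
contact_force: [-0.5, -1.4, -0.2]
grip_width: -0.004
```

```bash
python3 -c "
from h import *
go((.4,-.04),.034,0);snap('top','t1.png',(150,100,400,287),3.1)"
```

```text
t 3.07 tcp [ 0.4126 -0.1015  0.0346] bay [-0.25  -0.114] F [-0.5 -1.4 -0.2] shift [-1.27 -6.15  0.09] turn [-0.003  0.006 -0.001] g -0.0
```

View pics/t1.png

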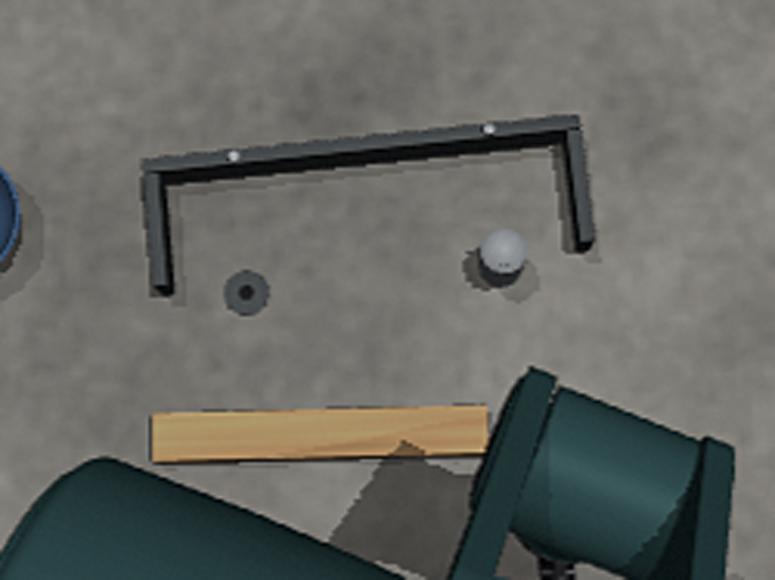

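The crop shows the rail shifted left, spanning columns 151-487. End b is now at y≈-0.056, left of the post. I'll push end b forward along an arc.

servo_tool(
  series="-1 0 -3.5 0 0 0 0;-1 1.2 -6.5 0 0 0 0;-1 3.2 -6.5 0 0 0 0;-1 4.6 -6.35 0 0 0 -0.087;-1 5.9 -6.15 0 0 0 -0.175;-1 7.3 -6.1 0 0 0 -0.262;-1 8.6 -6.15 0 0 0 -0.349;-1 8.6 -6.15 0 0 0 -0.349",
)

```text
time_s: 3.78
tcp_pos: [0.509, -0.0417, 0.0357]
eef_rot: [[0.938, 0.346, 0.006], [0.346, -0.938, -0.001], [0.006, 0.003, -1.0]]
contact_force: [0.2, -0.4, -0.5]
grip_width: 0.001
```

```bash
python3 -c "
from h import *
go((.525,-.035),.0345,30);go((.550,-.025),.0345,40);go((.573,-.011),.0345,50);snap('side','s2.png',(200,150,480,360),2.8)"
```

```text
t 3.78 tcp [ 0.509  -0.0417  0.0357] bay [-0.149  -0.0623] F [ 0.2 -0.4 -0.5] shift [ 1.73 -0.08  0.12] turn [ 0.004 -0.005 -0.171] g 0.0
t 3.78 tcp [ 0.509  -0.0417  0.0357] bay [-0.149  -0.0623] F [ 0.2 -0.4 -0.5] shift [ 4.42 -0.15  0.14] turn [ 0.004 -0.005 -0.345] g 0.0
t 3.78 tcp [ 0.509  -0.0417  0.0357] bay [-0.149  -0.0623] F [ 0.2 -0.4 -0.5] shift [ 7.06 -0.67  0.15] turn [ 0.005 -0.005 -0.52 ] g 0.0
```

View pics/s2.png

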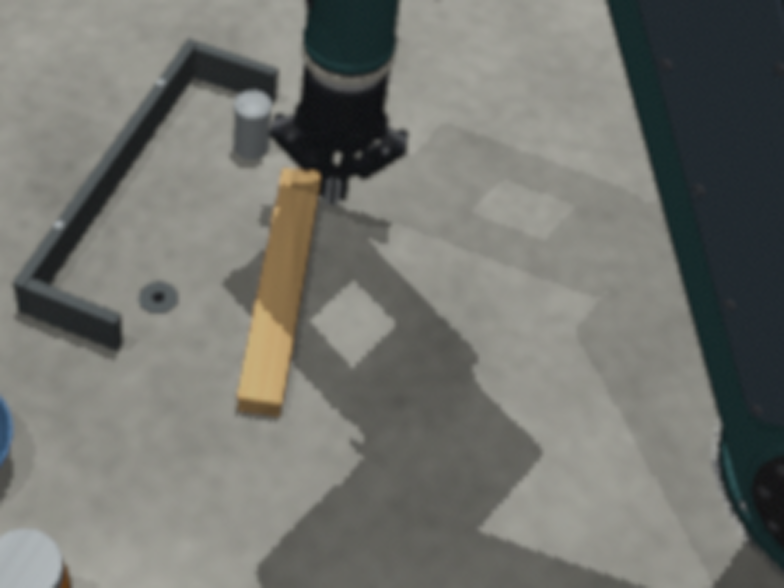

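The side crop shows the rail turned, with its top corners at about (284,170), (321,172), (281,402) and (240,400). The fingers are at end b.

```bash
cat >> h.py <<'E'
def rail(cam,pts,ox,oy,k):  # crop corners b-left,b-right,a-right,a-left (top face)
    w=np.array([px2w(cam,(u+.5)/k-.5+ox,(v+.5)/k-.5+oy,.024)[:2] for u,v in pts])
    b=w[:2].mean(0);a=w[2:].mean(0)
    print('b',b.round(3),bay(b).round(3),'a',a.round(3),bay(a).round(3),'len',np.linalg.norm(a-b).round(3),'psi',np.degrees(np.arctan2(-(a-b)[0],(a-b)[1])).round(1))
E
python3 -c "
from h import *
rail('side',[(284,170),(321,172),(281,402),(240,400)],200,150,2.8)"
```

```text
b [ 0.545 -0.047] [-0.113 -0.071] a [0.456 0.195] [-0.182  0.178] len 0.258 psi 20.2
```

servo_tool(
  series="-1 1.4 0.2 0.1 0 0 -0.087;-1 2.7 0.3 0.1 0 0 -0.175;-1 4.1 0.3 0.1 0 0 -0.262;-1 5.5 0.1 0.1 0 0 -0.349;-1 6.8 -0.1 0.1 0 0 -0.436;-1 8.1 -0.5 0.1 0 0 -0.524;-1 8.2 -0.5 0.1 0 0 -0.524",
)

```text
time_s: 4.42
tcp_pos: [0.5808, -0.0075, 0.0342]
eef_rot: [[0.641, 0.767, 0.002], [0.767, -0.641, 0.0], [0.002, 0.002, -1.0]]
contact_force: [1.0, -0.3, 1.1]
grip_width: 0.003
```

```bash
python3 -c "
from h import *
go((.41,.0),.0345,50);snap('side','s3.png',(200,150,480,360),2.8)"
```

```text
t 4.42 tcp [ 0.5808 -0.0075  0.0342] bay [-0.0747 -0.0341] F [ 1.  -0.3  1.1] shift [-10.38 -13.59  -0.07] turn [ 0.002 -0.002  0.002] g 0.0
```

View pics/s3.png

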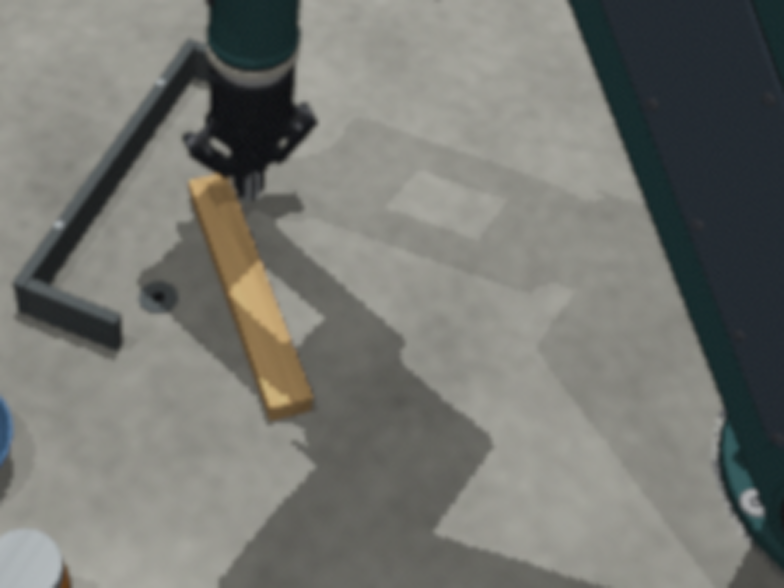

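The side crop shows the rail at about 50°, with corners b (190,184)/(231,176) and a (313,402)/(267,411).

```bash
python3 -c "
from h import *
rail('side',[(190,184),(231,176),(313,402),(267,411)],200,150,2.8)"
```

```text
b [0.615 0.006] [-0.04  -0.023] a [0.433 0.187] [-0.206  0.172] len 0.256 psi 45.2
```

servo_tool(
  series="-1 -2 0.5 0 0 0 0;-1 -2 0 -3.5 0 0 0;-1 -1 -4 -5 0 0 0;-1 5.7 -27.8 -5 0 0 0.07;-1 5.7 -27.8 -5 0 0 0.07;-1 5.7 -27.8 -5 0 0 0.07;-1 5.7 -27.8 -5 0 0 0.07;-1 5.7 -27.8 -5 0 0 0.07",
)

```text
time_s: 5.13
tcp_pos: [0.4228, 0.1803, 0.084]
eef_rot: [[0.698, 0.716, -0.001], [0.716, -0.698, -0.0], [-0.001, -0.001, -1.0]]
contact_force: [0.2, 0.3, -0.6]
grip_width: 0.004
```

```bash
python3 -c "
from h import *
go((.403,.216),.0845,46)
go((.403,.216),.0345,46)"
```

```text
t 5.13 tcp [0.4228 0.1803 0.084 ] bay [-0.2166  0.1661] F [ 0.2  0.3 -0.6] shift [ 1.17 -3.91 -0.05] turn [-0.001  0.001 -0.005] g 0.0
t 5.13 tcp [0.4228 0.1803 0.084 ] bay [-0.2166  0.1661] F [ 0.2  0.3 -0.6] shift [ 1.17 -3.91  4.95] turn [-0.001  0.001 -0.005] g 0.0
```

servo_tool(
  series="-1 1.2 -4.2 0 0 0 0;-1 1.2 -4.2 0 0 0 0;-1 1.2 -4.2 2.5 0 0 0;-1 1.2 -4.2 4.9 0 0 0;-1 1.2 -4.2 4.9 0 0 0;-1 1.2 -4.2 4.9 0 0 0",
)

```text
time_s: 5.63
tcp_pos: [0.4018, 0.2166, 0.0344]
eef_rot: [[0.696, 0.718, -0.004], [0.718, -0.696, -0.001], [-0.004, -0.002, -1.0]]
contact_force: [0.8, 0.5, 0.8]
grip_width: 0.0
```

```bash
python3 -c "
from h import *
go((.433,.187),.0345,46);snap('top','t2.png',(150,100,400,287),3.1)"
```

```text
t 5.63 tcp [0.4018 0.2166 0.0344] bay [-0.2346  0.204 ] F [0.8 0.5 0.8] shift [ 0.04  4.3  -0.02] turn [-0.002  0.004 -0.002] g 0.0
```

View pics/t2.png

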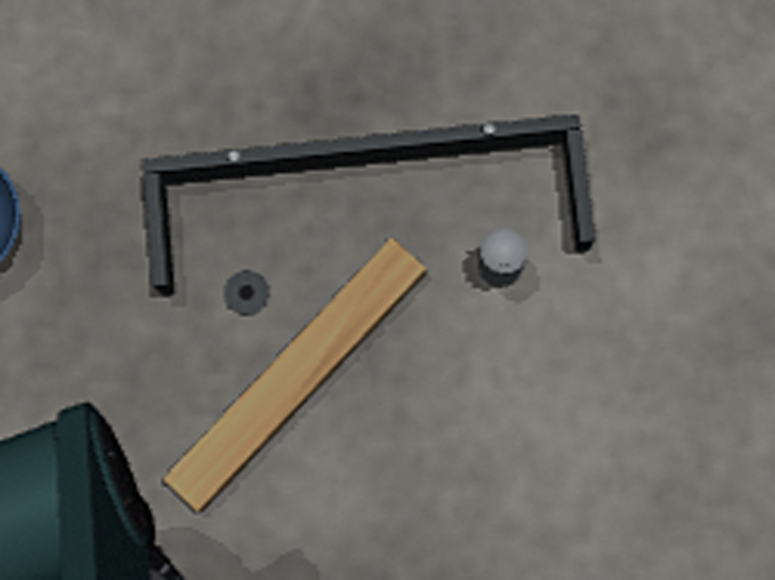

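The top crop shows the rail angled, corners (390,238), (427,268), (199,511) and (163,481), clear of the post (502,252). From here I'll measure the rail by colour in code and save the remaining views.

```bash
cat >> h.py <<'E'
def find(cam='top',im=None):
    im=ctrl.snapshot(cam)[:,:,::-1].copy() if im is None else im
    hsv=cv2.cvtColor(im,cv2.COLOR_BGR2HSV)
    m=cv2.inRange(hsv,(10,75,60),(28,255,255))
    n,l,s,c=cv2.connectedComponentsWithStats(m)
    # largest component lying in the work zone
    best=max((i for i in range(1,n) if .36<px2w(cam,*c[i],.024)[0]<.75 and abs(px2w(cam,*c[i],.024)[1])<.3),key=lambda i:s[i,4])
    ys,xs=np.nonzero(l==best)
    w=np.array([bay(px2w(cam,x,y,.024)) for x,y in zip(xs,ys)],np.float32)*1000
    r=cv2.minAreaRect(w);bx=cv2.boxPoints(r)
    bx=bx[np.argsort(bx[:,1])];b=bx[:2].mean(0);a=bx[2:].mean(0)
    if np.ptp(bx[:,0])>0 and min(r[1])>0:
        L=max(r[1])
        # ends = midpoints of the short sides
        q=cv2.boxPoints(r);e=[(q[i]+q[(i+1)%4])/2 for i in range(4) if np.linalg.norm(q[i]-q[(i+1)%4])<L*.6]
        if len(e)==2: b,a=sorted(e,key=lambda p:p[1])
    print('bay mm: b',b.round(),'a',a.round(),'c',((a+b)/2).round(),'size',np.round(r[1]),'phi',np.degrees(np.arctan2((b-a)[0],(a-b)[1])).round(1))
E
python3 -c "
from h import *
find(im=cv2.imread('pics/raw_t0.png'));find(im=cv2.imread('pics/raw_t2.png'));rail('top',[(390,238),(427,268),(199,511),(163,481)],150,100,3.1)"
```

```text
bay mm: b [-187. -148.] a [-157.  109.] c [-172.  -20.] size [259.  37.] phi -6.6Traceback (most recent call last):
  File "<string>", line 3, in <module>
    find(im=cv2.imread('pics/raw_t0.png'));find(im=cv2.imread('pics/raw_t2.png'));rail('top',[(390,238),(427,268),(199,511),(163,481)],150,100,3.1)
                                           ~~~~^^^^^^^^^^^^^^^^^^^^^^^^^^^^^^^^^^
  File "h.py", line 38, in find
    w=np.array([bay(px2w(cam,x,y,.024)) for x,y in zip(xs,ys)],np.float32)*1000
                    ~~~~^^^^^^^^^^^^^^
  File "h.py", line 10, in px2w
    p=ctrl.camera_params(cam);R=np.array(p['R']);t=np.array(p['t'])
ValueError: time passes only in moves, steps and waits
```

```bash
sed -i "s/^def px2w/CAM={c:ctrl.camera_params(c) for c in('top','side')}\ndef px2w/; s/p=ctrl.camera_params(cam)/p=CAM[cam]/" h.py
python3 -c "
from h import *
find(im=cv2.imread('pics/raw_t2.png'));rail('top',[(390,238),(427,268),(199,511),(163,481)],150,100,3.1)"
```

```text
bay mm: b [-34. -29.] a [-204.  166.] c [-119.   69.] size [ 39. 259.] phi 41.2
b [0.621 0.002] [-0.034 -0.028] a [0.435 0.18 ] [-0.205  0.165] len 0.258 psi 46.2
```

servo_tool(
  series="-1 0 2.5 0 0 0 0;-1 0 4 0 0 0 0;-1 0 5.4 0 0 0 0;-1 0 6.8 0 0 0 0;-1 0 8.2 0 0 0 0;-1 0 9.6 0 0 0 0;-1 0 10.9 0 0 0 0;-1 0 11.9 0 0 0 0",
)

```text
time_s: 6.35
tcp_pos: [0.4905, 0.1341, 0.0353]
eef_rot: [[0.694, 0.72, 0.001], [0.72, -0.694, 0.0], [0.001, 0.0, -1.0]]
contact_force: [-1.8, 0.6, 0.5]
grip_width: 0.001
```

```bash
python3 -c "
from h import *
find();go((.5,.2),.0345,46)"
```

```text
bay mm: b [ 20. -93.] a [-137.   90.] c [-59.  -2.] size [ 39. 241.] phi 40.6
t 6.4 tcp [0.4923 0.1335 0.0353] bay [-0.1513  0.1136] F [ 1.4 -1.  -0.7] shift [ 5.32 -4.07  0.09] turn [ 0.002 -0.002  0.   ] g 0.0
```

servo_tool(
  series="-1 0 -2 0 0 0 0;-1 -3 -2.2 0 0 0 0;-1 -5 -1.5 0 0 0 0;-1 -5 1.5 0 0 0 0;-1 -4.6 3.1 0 0 0 0;-1 -3.4 3.1 0 0 0 0;-1 -2.5 2.9 0 0 0 0.052;-1 -1.76 2.83 0 0 0 0.105",
)

```text
time_s: 7.07
tcp_pos: [0.498, 0.1034, 0.035]
eef_rot: [[0.767, 0.641, 0.0], [0.641, -0.767, 0.0], [0.0, 0.0, -1.0]]
contact_force: [-0.8, -1.6, 2.5]
grip_width: -0.002
```

```bash
python3 -c "
from h import *
find();find('side');go((.5,.2),.0345,40)"
```

```text
bay mm: b [ 13. -98.] a [-79.  40.] c [-33. -29.] size [ 38. 166.] phi 33.8
bay mm: b [ 10. -96.] a [-79.  44.] c [-34. -26.] size [ 41. 165.] phi 32.5
t 7.17 tcp [0.4983 0.104  0.035 ] bay [-0.1477  0.0837] F [0.4 0.5 0.5] shift [ 6.31 -7.24  0.05] turn [ 0.    -0.001  0.001] g -0.0
```

servo_tool(
  series="-1 0.8 -0.1 0 0 0 0.05;-1 1.6 -0.2 0 0 0 0.105;-1 2.2 -0.3 0 0 0 0.15;-1 2.2 -0.3 0 0 0 0.15;-1 0.2 -0.3 0 0 0 0.15;-1 -0.8 -2 0 0 0 0.15;-1 -1 -5.5 0 0 0 0.15;-1 -1 -9 0 0 0 0.15",
)

```text
time_s: 7.83
tcp_pos: [0.4304, 0.1648, 0.0349]
eef_rot: [[0.853, 0.522, -0.001], [0.522, -0.853, -0.0], [-0.001, -0.0, -1.0]]
contact_force: [0.1, -0.2, -0.4]
grip_width: 0.003
```

```bash
python3 -c "
from h import *
find();find('side');go((.5,.2),.0345,31)"
```

```text
bay mm: b [   5. -101.] a [-110.  131.] c [-53.  15.] size [ 38. 259.] phi 26.6
bay mm: b [  2. -97.] a [-117.  144.] c [-58.  24.] size [ 37. 269.] phi 26.4
t 7.93 tcp [0.4259 0.1669 0.0346] bay [-0.2147  0.1524] F [-0.6 -0.3 -0.4] shift [ 8.04  1.08 -0.04] turn [-0.003  0.006  0.014] g -0.0
```

servo_tool(
  series="-1 3 0 0 0 0 0;-1 6 0.5 0 0 0 0;-1 8.4 1.5 0 0 0 0;-1 8.4 3.5 0 0 0 0;-1 8.4 5.2 0 0 0 0;-1 8.4 6.7 0 0 0 0;-1 8.4 8.2 0 0 0 0;-1 8.4 9.6 0 0 0 0",
)

```text
time_s: 8.6
tcp_pos: [0.5538, 0.1262, 0.0349]
eef_rot: [[0.852, 0.523, -0.001], [0.523, -0.852, 0.0], [-0.0, -0.0, -1.0]]
contact_force: [0.1, 0.9, 0.5]
grip_width: -0.003
```

```bash
python3 -c "
from h import *
find();find('side');go((.5,.2),.0345,31)"
```

```text
bay mm: b [  23. -144.] a [-84.  72.] c [-31. -36.] size [ 38. 242.] phi 26.5
bay mm: b [-100.   76.] a [-108.   93.] c [-104.   84.] size [12. 18.] phi 25.4
t 8.7 tcp [0.5552 0.1254 0.0351] bay [-0.0893  0.1004] F [-0.3  0.8 -0.7] shift [-0.82 -9.24  0.05] turn [ 0.001 -0.001  0.007] g -0.0
```

servo_tool(
  series="-1 0 -2 0 0 0 0;-1 -3 -2.2 0 0 0 0;-1 -5 -1.5 0 0 0 0;-1 -5 1.5 0 0 0 0;-1 -4.6 3.1 0 0 0 0;-1 -3.4 3.1 0 0 0 0;-1 -2.5 2.9 0 0 0 0.052;-1 -1.76 2.83 0 0 0 0.105",
)

```text
time_s: 9.37
tcp_pos: [0.5551, 0.094, 0.0352]
eef_rot: [[0.904, 0.427, 0.002], [0.427, -0.904, 0.0], [0.002, 0.0, -1.0]]
contact_force: [-0.7, -0.7, 1.0]
grip_width: -0.0
```

```bash
python3 -c "
from h import *
find();find('side');go((.5,.2),.0345,25)"
```

```text
bay mm: b [  16. -149.] a [-40.  19.] c [-12. -65.] size [ 38. 177.] phi 18.5
bay mm: b [-47.  56.] a [-74. 112.] c [-60.  84.] size [37. 63.] phi 25.4
t 9.47 tcp [0.5555 0.0946 0.0352] bay [-0.0915  0.0697] F [-0.1  0.1  0.4] shift [ -0.49 -11.9    0.07] turn [ 0.001 -0.003  0.007] g 0.0
```

servo_tool(
  series="-1 0.9 0.1 0 0 0 0.044;-1 1.8 0.3 0 0 0 0.087;-1 2.7 0.5 0 0 0 0.131;-1 3.6 0.8 0 0 0 0.175;-1 4.5 1.1 0 0 0 0.218;-1 4.5 1.1 0 0 0 0.218",
)

```text
time_s: 9.97
tcp_pos: [0.6008, 0.1036, 0.0352]
eef_rot: [[0.974, 0.224, 0.003], [0.224, -0.974, 0.0], [0.003, 0.0, -1.0]]
contact_force: [0.3, 0.5, 0.6]
grip_width: 0.003
```

```bash
python3 -c "
from h import *
find();find('side');go(world((-.022,.07)),.0345,4.7)"
```

```text
bay mm: b [   9. -159.] a [-7. 31.] c [  1. -64.] size [ 38. 191.] phi 4.8
bay mm: b [-15.  60.] a [-21. 115.] c [-18.  87.] size [42. 56.] phi 6.6
t 10.07 tcp [0.5985 0.1034 0.0348] bay [-0.0479  0.0749] F [-1.2  0.4  0.4] shift [2.49 0.86 0.03] turn [-0.     0.     0.147] g -0.0
```

servo_tool(
  series="-1 0.8 0.2 0 0 0 0.05;-1 1.6 0.5 0 0 0 0.1;-1 2.5 0.8 0 0 0 0.147;-1 2.5 0.8 0 0 0 0.147",
)

```text
time_s: 10.4
tcp_pos: [0.6258, 0.101, 0.0351]
eef_rot: [[0.997, 0.079, 0.001], [0.079, -0.997, 0.0], [0.001, 0.0, -1.0]]
contact_force: [1.3, 0.9, -0.1]
grip_width: -0.002
```

```bash
python3 -c "
from h import *
find();find('side');go(world((-.05,-.03)),.0345,4.7)"
```

```text
bay mm: b [   9. -159.] a [12. 24.] c [ 10. -68.] size [183.  37.] phi -0.7
bay mm: b [   9. -161.] a [  0. -26.] c [  5. -94.] size [ 45. 136.] phi 3.5
t 10.5 tcp [0.624  0.1011 0.0348] bay [-0.0227  0.0705] F [-0.5 -0.2  0.4] shift [-2.72 10.05  0.03] turn [-0.     0.001 -0.001] g 0.0
```

servo_tool(
  series="-1 -1.5 0.5 0 0 0 0;-1 -2.2 3.5 0 0 0 0;-1 -2.2 7.2 0 0 0 0;-1 -1.5 10.8 0 0 0 0;-1 -0.5 11 0 0 0 0;-1 0.3 11 0 0 0 0;-1 1 11 0 0 0 0;-1 1.5 11 0 0 0 0",
)

```text
time_s: 11.17
tcp_pos: [0.6481, -0.0062, 0.0349]
eef_rot: [[0.997, 0.08, -0.001], [0.08, -0.997, 0.0], [-0.001, -0.001, -1.0]]
contact_force: [-1.4, -0.7, 2.8]
grip_width: -0.002
```

```bash
python3 -c "
from h import *
find();find('side');go(world((-.05,-.03)),.0345,4.7)"
```

```text
bay mm: b [  23. -156.] a [  26. -122.] c [  24. -139.] size [34. 38.] phi -6.1
bay mm: b [ 23. -59.] a [ 23. 119.] c [23. 30.] size [ 49. 178.] phi 0.1
t 11.27 tcp [ 0.649  -0.0058  0.0349] bay [-0.0065 -0.0381] F [ 0.1 -0.3  0. ] shift [-4.35 -0.8   0.04] turn [-0.    -0.    -0.001] g -0.0
```

servo_tool(
  series="-1 0.2 0 0 0 0 0;-1 0.3 0 0 0 0 0;-1 0.4 0 0 0 0 0;-1 0.5 0 0 0 0 0",
)

```text
time_s: 11.6
tcp_pos: [0.6503, -0.0059, 0.0344]
eef_rot: [[0.997, 0.08, -0.006], [0.08, -0.997, 0.001], [-0.006, -0.001, -1.0]]
contact_force: [-9.5, 0.8, 5.9]
grip_width: -0.004
```

It now presses against the back wall (9.5 N), so I'll back off, raise the tool and look.

servo_tool(
  series="-1 -2 -0.5 0 0 0 0;-1 -4 -1 -2 0 0 0;-1 -6 -1 -6 0 0 0;-1 -10 -1 -9 0 0 0;-1 -14 -1 -12 0 0 0;-1 -18 -1 -14 0 0 0;-1 -20 -1 -14 0 0 0;-1 -20 -1 -14 0 0 0",
)

```text
time_s: 12.27
tcp_pos: [0.4457, -0.0118, 0.1761]
eef_rot: [[0.997, 0.079, -0.005], [0.079, -0.997, 0.0], [-0.005, -0.001, -1.0]]
contact_force: [-1.6, 1.2, -1.6]
grip_width: 0.002
```

```bash
python3 -c "
from h import *
find();find('side');go(world((-.05,-.03)),.0345,4.7);snap('top','t3.png',(150,100,400,287),3.1);snap('side','s4.png',(200,150,480,360),2.8)"
```

```text
bay mm: b [  28. -157.] a [ 28. 105.] c [ 28. -26.] size [261.  38.] phi -0.0
bay mm: b [  25. -157.] a [ 23. 120.] c [ 24. -18.] size [ 48. 277.] phi 0.3
t 12.37 tcp [ 0.4524 -0.0125  0.1758] bay [-0.2031 -0.0286] F [-0.4  0.2  0.6] shift [15.28  0.08 14.16] turn [ 0.    -0.002 -0.003] g -0.0
```

View pics/t3.png

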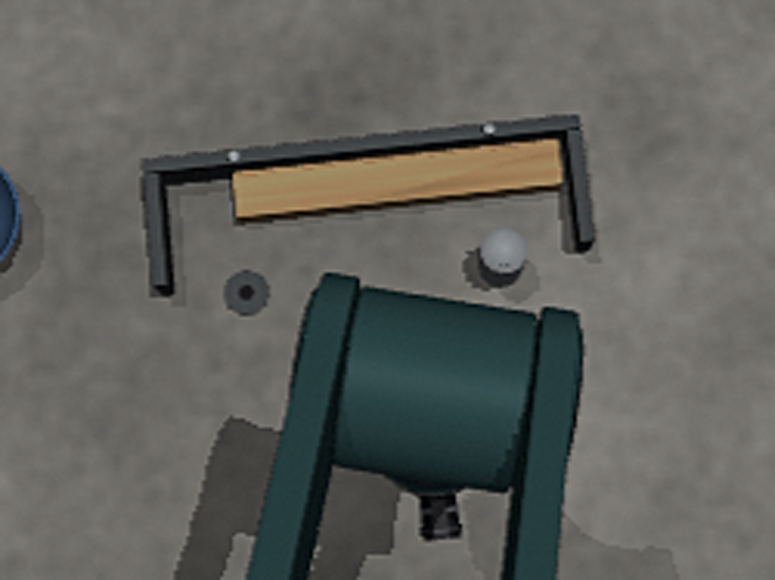

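View pics/s4.png

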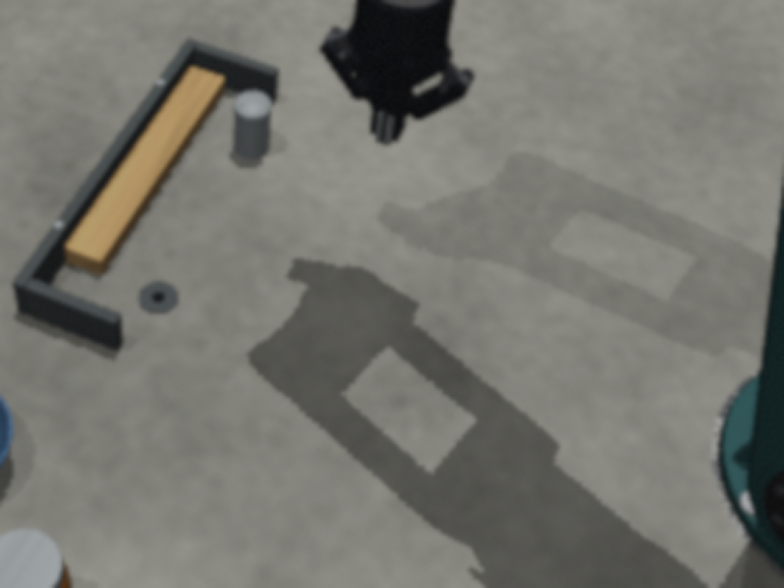

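Both pictures show the rail flat along the back wall, behind the post: top view corners (233,172)-(560,140), parallel to the wall. The gripper is clear and nothing touches.

```bash
python3 -c "
from h import *
a,b=[cv2.imread('pics/raw_%s.png'%n).astype(int) for n in('t0','t3')]
d=np.abs(a-b).max(2)
for n,(x0,y0,x1,y1) in dict(bowl=(108,144,162,200),jar=(75,208,120,246),mug=(430,168,495,214)).items(): print(n,(d[y0:y1,x0:x1]>40).sum())
print(ctrl.finish_job())"
```

```text
bowl 0
jar 0
mug 0
the job is handed in; nothing more can be done
None
```

The rail is put away: it lies flat along the bay's back wall, behind the post. I handed the job in after about 12.4 s of robot time.

I pushed with the shut fingertips only, and the rail stayed flat on the counter throughout:
1. **Shift left:** I pushed the right end face to move the rail left, clear of the post.
2. **Angle in:** I swung the right end forward and pushed the left end to slide the right end in behind the post. This took two straightening pushes.
3. **Swing round:** I pushed the left end round until the rail was nearly parallel to the back wall. A last push near the middle seated it against the wall, at about 9.5 N.

**Last checks:**
- **Rail position:** the top camera gave an angle of 0.0° to the back wall, with the rail's centre about 28 mm behind the bay's centre line. Flush is 26 mm, so that is within calibration error. The side camera gave 0.3° and 24 mm, though it measured the rail about 17 mm too long because it also sees the side faces, so I trust it less.
- **Right end:** it lies within a few mm of the right side wall and may be touching it.
- **Mug, jar and bowl:** comparing the first and last top pictures showed no change around any of them.
- **Gripper:** it was clear of everything when I handed in.

No check failed.

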